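Lid and latch the lathe-chuck case

TASK

Close up the lathe-chuck case: draw its green lid out from under the low plywood stand, set it down clear, take it again by its black handle and seat it squarely on the green case with its brass keeper on the latch side. Then hook the brass latch loop over the keeper, behind its upturned lip, and press the red lever down flat past centre so the latch stays shut. Leave the glue bottle, the jar on the stand and the wooden blank undisturbed.

Things in the scene. Friction and masses are not known exactly. Their poses are not given: they have to be found in the camera images.
- case: Green open-topped case, fixed to the bench, 124 (x) x 154 (y) x 110 mm high, walls 6 mm, a chuck inside below the rim. Origin: centre of its underside, z up. Its front wall (x = -62 mm, roughly facing the robot) carries the draw latch: red lever and brass loop. The lid is seated with its origin at (0, 0, 110) mm of this frame and the same yaw.
- latch_pivot (a point): Fixed point on the axis of the lever's hinge, at (-76, 0, 85) mm of the case frame; the axis is parallel to the case's y. A steel bracket 34 mm wide carries it.
- lid: Loose green lid, about 0.45 kg: plate 124 (x) x 154 (y) x 12 mm. Origin: centre of the plate's underside, z up. Four round-ended rubber feet, 12 mm wide, reach down to z = -12 mm at (+-47.5, +-62.5) mm; they drop inside the case walls with 2.5 mm play. It starts flat on the bench, the keeper and about 38 to 56 mm of plate sticking out at the stand's front, the handle under the stand.
- lid_handle (a point): Middle of the lid's black handle, at (0, 0, 29) mm of the lid frame: an upright bar 12 mm thick in x, 60 mm long in y, from z = 12 to 46 mm.
- keeper (a point): Where the loop's cross bar rests when hooked: (-74, 0, 13) mm of the lid frame. The brass keeper is 24 mm wide (y), at the middle of the lid's front edge (x = -62 mm): a ledge to x = -82 mm, z = 4 to 10 mm, ending in an upturned lip from x = -82 to -88 mm, z = 2 to 18 mm. The bar lies on the ledge between lid edge and lip.
- stand: Low fixed plywood stand, open at front (-x) and back: top 150 (x) x 206 (y) x 10 mm, underside 70 mm and upper face 80 mm above the bench, on two 8 mm side walls. Origin: centre of its footprint at bench height. Stand and case may be on either side, left or right.
- loop_bar (a point): Middle of the cross bar of the brass loop, a U of 6 mm bar, 34 mm wide inside; the cross bar is parallel to the case's y, 50 mm from the loop's pivot on the lever; flat-ended 8 mm stubs stick out at its ends, 54 mm over both, to pinch it by. The legs stretch up to 9 mm, 4 N/mm. Moving the bar also swings the lever; both pivots are a little stiff (1 to 2 N at the bar) and stay where left.
- lever (a joint): Angle q (rad) of the red lever about latch_pivot: 0 = shut, flat, pointing straight down by the front wall; grows as its tip swings out and up (1.57 = level, straight out), limit 2.4. With the loop hooked it stands near 1.1 to 1.3; dead centre is near 0.3, below that the spring pulls it shut. Pressing takes 2 to 5 N near the tip.
- lever_tip (a point): Free end of the red lever, 50 mm from its axis. The lever is 20 mm wide, 5 mm thick, its outer face 5.5 mm off the line from axis to tip; at the very tip a lip stands out to 15.5 mm.
- loop (a joint): Angle (rad) of the loop relative to the lever; limit 3.2. Its outward lean from vertical is loop - lever (0 = bar straight above the loop's pivot, 1.57 = straight out). Loop pivot in the case frame, mm: (-76 - 16 sin(q - 0.25), 0, 85 - 16 cos(q - 0.25)), q being the lever angle.
- glue: White glue bottle with orange cap, 36 mm across, 110 mm high, standing on the bench between case and stand; leave it. Origin: centre of its underside.
- jar: Amber jar with yellow lid, 56 mm across, 70 mm high, standing on the stand; leave it. Origin: centre of its underside.
- blank: Dark wooden turning blank, 20 x 130 (y) x 20 mm, lying on the bench across the front of the stand, so it limits how far the lid can be drawn out; leave it. Origin: centre of its underside.
Mind the look-alikes: they are no part of the job. Of the things like the blank, leave any that is blue; of the rest the larger one is meant.

How it is judged:
By the outcome, as a careful person would: the job done as asked, in the order asked, and still so for the second after the job is handed in, with the robot touching nothing.
It also fails if it takes over 69 s, if anything falls off the work surface, if the arm or the gripper's body presses on something with over 40 N, if the wrist force passes 120 N, or if a joint passes its speed limit or range.

ROBOT

A 7-joint arm with a two-finger parallel gripper is mounted at the origin on the work surface. World frame = base frame: x ahead of the robot, y to its left, z up, the work surface at z = 0. Lengths are in mm, angles in rad, forces in N, time in s.
With the tool pointing down it reaches from about 425 to 800 mm from the base axis. Payload 8.3 kg.
Tool frame: the origin (TCP) lies between the finger pads; the fingertips stand 14 mm ahead of it and the grasp point (between the pads) lies 5 mm behind it (manip.nose_length is the distance from the TCP to the fingertips, in mm); z points along the fingers, y is the line along which they close (so a half turn about z gives the same grasp; the last joint's range is limited). The gripper opens to 85 mm and grips with 20 to 120 N. Pads are 22 mm wide; open, the fingers measure 114 mm over their backs; the gripper's body (76 mm by 85 mm) begins 54 mm behind the grasp point. The pads swing forward as they close: fully open they stand 13 mm farther back than shut.
Start: joints at [-1.355, 0.383, 0.016, 1.37, -0.006, 1.388, -0.046], TCP at [171.95, 600.864, 245.279] pointing down, gripper open.
Joint ranges: [-2.95, 2.95], [-0.25, 2.06], [-1.52, 1.56], [0.18, 2.33], [-1.44, 4.58], [0.02, 2.06], [-3.01, 3.01]. Speed limits (rad/s): [2.39, 2.39, 3.01, 3.01, 3.14, 3.14, 3.14].

INTERFACE

Orientations are given as [roll, pitch, yaw] about the fixed x, y, z axes, in that order (R = Rz(yaw) Ry(pitch) Rx(roll)).
In Python, from rig import manip gives the robot as it stands. The module is installed in compiled form; this text tells all that it offers. Calls block until the motion is done:
- manip.move_pose(position, orientation): joint-space move of the TCP to a pose.
- manip.line_to(position, orientation=None, vel=150, contact_N=None): straight line of the TCP; orientation=None keeps the orientation; vel is the mean speed in mm/s. With contact_N (N) it stops when the force on the tool has changed by that much, and returns True; else False.
- manip.move_joints(angles): joint-space move.
- manip.set_gripper(opening, strength=None): finger opening in mm; strength is the grip in N (None keeps the last); returns when the fingers have stopped.
- manip.wait(seconds).
- manip.solve_ik(position, orientation): joint angles nearest the present ones, or None.
- manip.sense(): the state.
- manip.get_image(name): name is "scene" or "top" or "wrist"; returns (picture, depth): 420x560x3 uint8, red, green, blue; 420x560 float32, mm along the optical axis (not along the pixel's ray), 0 where there is no reading.
- manip.camera_model(name): a dict with "K" (3x3 intrinsics, pixels), "dist" ([k1, k2, p1, p2, k3] as OpenCV has them; the pictures are not rectified), "pose" (4x4, takes a point from camera to world coordinates). Camera axes: x right, y down, z forward; pixel columns grow to the right and rows downward; lengths in mm; the calibration is good to about 2 mm. A picture is of the moment at which its call begins: read the wrist's pose just before it. camera_model takes no time and is no camera call; for the wrist camera it gives the pose at the moment of the call.
A pose or a line that the arm cannot do raises manip.Unreachable and nothing moves.
- manip.close_job(): hands the job in; it is judged then, once.
The state is a dict: "time_s": time; "joint_positions": joint angles; "joint_vel": joint speeds; "effort": joint torques, N m; "position": TCP position; "orientation": TCP orientation; "ft_force": force on the tool from outside, world axes, zero at the start; "torque": the same for the moment, N m; "grip_width": finger opening in mm; "gripper_force": force on a finger pad.
Only numpy, scipy, OpenCV 4.12 (cv2) and the standard library are available. Lean on these libraries where they do the work, as an engineer would, in place of code of your own. Each camera call takes 0.05 s, during which the arm holds its last target. There are 200 camera calls.

## Working session

There is one attempt and no reset: what is moved stays moved. The work goes in short steps, each a Python script; the robot and the scene stay as the last script left them, time stands still between calls to the robot, and variables do not carry over. Pictures are saved under pics/ and viewed, at most 13 in all, crops included, and the job is handed in when it is done.

```bash
mkdir -p pics
cat > h.py <<'E'
import numpy as np, cv2
from rig import manip as m
def cap(n):
    c=m.camera_model(n); p,d=m.get_image(n); return p,d,c
def cloud(d,c):
    h,w=d.shape; u,v=np.meshgrid(np.arange(w),np.arange(h))
    n=cv2.undistortPoints(np.stack([u,v],-1).reshape(-1,1,2).astype(np.float32),c['K'],np.array(c['dist'])).reshape(h,w,2)
    P=np.dstack([n*d[...,None],d]); T=np.array(c['pose'])
    W=P@T[:3,:3].T+T[:3,3]; W[d<=0]=np.nan; return W
def save(n,p): cv2.imwrite('pics/'+n+'.png',p[...,::-1])
E
python3 - <<'E'
from h import *
for n in('scene','top'):
    p,d,c=cap(n); save(n+'0',p); np.savez(n+'0.npz',p=p,d=d,W=cloud(d,c)); print(n,np.array(c['pose']).round(2).tolist(),c['K'][0][0])
print(m.sense()['time_s'],m.sense()['orientation'])
E
```

```text
scene [[0.87, 0.3, -0.39, 944.56], [0.49, -0.53, 0.69, -908.1], [-0.0, -0.8, -0.6, 828.64], [0.0, 0.0, 0.0, 1.0]] 462.00771724371094
top [[-0.02, -0.99, 0.1, 368.49], [-1.0, 0.03, 0.02, -68.69], [-0.02, -0.1, -0.99, 1032.56], [0.0, 0.0, 0.0, 1.0]] 405.5827262336723
0.1 [-3.13978880e+00 -9.90131434e-06  2.86291931e+00]
```

View pics/scene0.png

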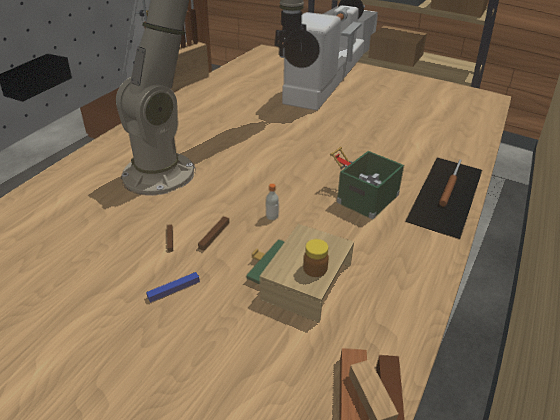

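View pics/top0.png

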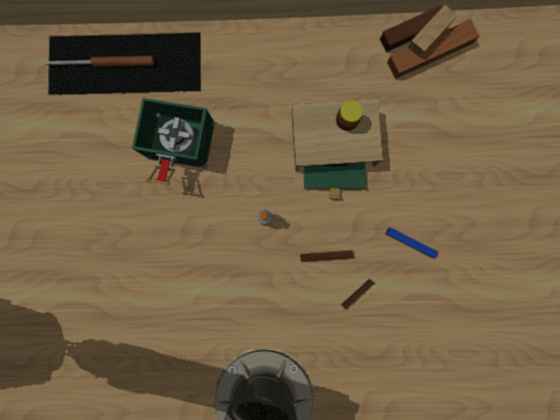

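The scene view shows the case at (370,185), glue (272,203), stand with jar (310,265) and the lid with keeper poking out at (265,258). The top view shows the case at (173,133) with the latch at (164,170), the stand at (337,133), lid keeper (335,193), blank (327,256), and the small brown (358,293) and blue (412,242) look-alikes.

```bash
cat >> h.py <<'E'
def rect(P):
    (c,s,a)=cv2.minAreaRect(P.astype(np.float32)); return np.round(c,1),np.round(s,1),round(a,2)
def hsv(p): return cv2.cvtColor(p,cv2.COLOR_RGB2HSV)
E
python3 - <<'E'
from h import *
f=np.load('top0.npz');p,W=f['p'],f['W'];H=hsv(p);Z=W[...,2]
v,u=np.mgrid[:420,:560]
def rep(name,mk):
    mk=cv2.morphologyEx(mk.astype(np.uint8),cv2.MORPH_OPEN,np.ones((2,2)))>0
    P=W[mk]; print(name,mk.sum(),rect(P[:,:2]),'z',np.nanpercentile(P[:,2],[5,50,95]).round(1))
box=lambda a,b,c,d:(u>a)&(u<b)&(v>c)&(v<d)
g=(H[...,0]>65)&(H[...,0]<95)&(H[...,1]>90)
rep('stand',box(280,395,90,175)&(abs(Z-80)<5))
rep('lid',box(290,380,165,195)&g&(Z<25))
rep('keeper',box(325,345,187,202)&(H[...,1]>140)&~g&(Z>3)&(Z<30))
rep('caserim',box(120,225,90,185)&g&(abs(Z-110)<5))
rep('caserim2',box(120,225,90,185)&g&(Z>40))
rep('latch red',box(150,180,150,190)&((H[...,0]<6)|(H[...,0]>174))&(H[...,1]>150))
rep('glue',box(255,275,205,230)&(Z>80))
rep('blank',box(295,360,245,265)&(Z>12)&(Z<30))
rep('jar',box(330,370,95,132)&(Z>135))
rep('blue',box(380,445,220,262)&(Z>10))
rep('small',box(338,380,275,310)&(Z>8)&(Z<40))
E
python3 - <<'E'
from h import *
s=np.load('scene0.npz')['p'];t=np.load('top0.npz')['p']
a=cv2.resize(s[130:300,230:420],None,fx=2.1,fy=2.1,interpolation=cv2.INTER_CUBIC)
b=cv2.resize(t[90:200,125:225],None,fx=3.2,fy=3.2,interpolation=cv2.INTER_CUBIC)
o=np.zeros((360,a.shape[1]+b.shape[1],3),np.uint8);o[:357,:a.shape[1]]=a[:360];o[:352,a.shape[1]:]=b[:360]
save('c0',o)
E
```

```text
stand 4640 (array([ 644.2, -207.8]), array([167.4, 224.6]), 3.37) z [76.7 80.3 83.2]
lid 556 (array([ 535.7, -194.9]), array([147.8,  52.7]), 88.31) z [19.9 24.  27. ]
keeper 69 (array([ 494.8, -194.3]), array([25.9, 19.4]), 87.25) z [19.  22.5 31.8]
caserim 557 (array([646.5, 197.9]), array([149. , 120.5]), 78.91) z [ 96.6 107.5 111.8]
caserim2 1300 (array([645.8, 197.4]), array([152.1, 120.2]), 79.53) z [ 43.5  93.  110.9]
latch red 177 (array([554.2, 218.6]), array([39.9, 58.2]), 77.71) z [  1.7  92.4 106.3]
glue 58 (array([436.4, -19.2]), array([15.1, 17. ]), 39.61) z [ 77.9 108.9 111.7]
blank 427 (array([ 340.1, -169.7]), array([ 14.1, 131.1]), 6.74) z [-0.3 19.7 23.1]
jar 404 (array([ 673.6, -224.6]), array([37.1, 69.5]), 51.51) z [126.2 149.8 152.8]
blue 474 (array([ 367.5, -381.8]), array([140.2,  18.6]), 62.1) z [ 7.  20.4 23.4]
small 258 (array([ 242.9, -241.5]), array([19.6, 95.5]), 40.1) z [-1.4 14.2 17.4]
```

View pics/c0.png

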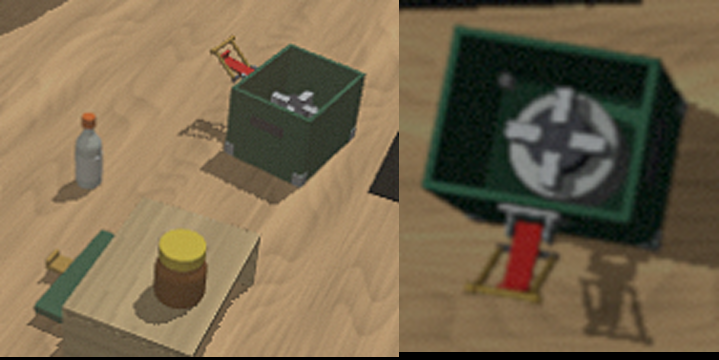

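The crop shows the case yawed about -11°, with the red lever standing out and the brass loop around and beyond it. The lid is nearly square under the stand. Next I take near views with the wrist camera.

```bash
cat >> h.py <<'E'
def ori(yaw):
    return [np.pi,0,yaw]
def best(pos,yaw,tilt=0):
    c=[]
    for k in(-1,0,1):
        q=m.solve_ik(pos,ori(yaw+k*np.pi))
        if q is not None: c.append((abs(q[6]),yaw+k*np.pi,np.round(q,2)))
    return min(c,key=lambda t:t[0]) if c else None
def T(): return round(m.sense()['time_s'],2)
E
python3 - <<'E'
from h import *
c=m.camera_model('wrist');s=m.sense()
from scipy.spatial.transform import Rotation as R
Rt=R.from_euler('xyz',s['orientation']).as_matrix();P=np.array(c['pose'])
print('cam in tool',(Rt.T@(P[:3,3]-s['position'])).round(1),(Rt.T@P[:3,:3]).round(2).tolist(),c['K'][0][0])
for n,pos,yaw in(('w1',[590,215,330],-0.19),('w2',[520,-195,260],-0.03)):
    b=best(pos,yaw);print(b)
    m.move_pose(pos,ori(b[1]));p,d,c=cap('wrist');W=cloud(d,c);save(n,p);np.savez(n+'.npz',p=p,d=d,W=W);print(T())
a=cv2.hconcat([np.load('w1.npz')['p'],np.load('w2.npz')['p']]);save('w12',cv2.resize(a,(800,300),interpolation=cv2.INTER_AREA))
E
```

```text
cam in tool [  80.7    0.2 -127.9] [[-0.0, -0.95, -0.31], [1.0, -0.0, 0.0], [-0.0, -0.31, 0.95]] 295.78876763421044
(np.float64(1.0776527102103004), 2.951592653589793, array([-0.66,  0.38,  0.38,  1.21, -0.14,  1.57,  1.08]))
2.22
(np.float64(1.0673808441074966), -0.03, array([-0.46,  0.32,  0.97,  1.57, -0.27,  1.39, -1.07]))
4.12
```

View pics/w12.png

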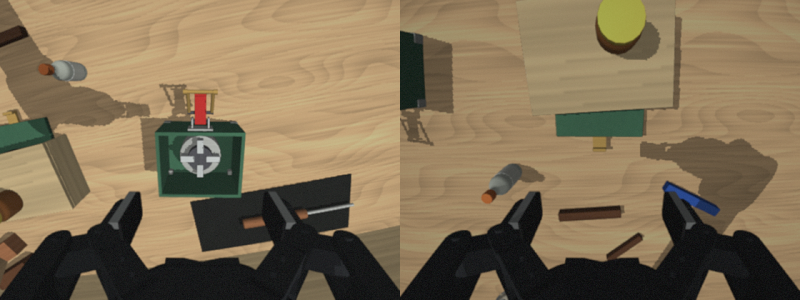

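The left half (w1) shows the case rim at (200,165) with the lever and loop straight above it at (200,105). The right half (w2) shows the lid strip at (600,125), keeper (600,143), glue (500,185) and blank (590,213).

Run:
```python
from h import *
v,u=np.mgrid[:420,:560]
def rep(name,W,mk):
    mk=cv2.morphologyEx((mk).astype(np.uint8),cv2.MORPH_OPEN,np.ones((2,2)))>0
    n,l,st,_=cv2.connectedComponentsWithStats(mk.astype(np.uint8)); mk=l==1+np.argmax(st[1:,4])
    P=W[mk];P=P[~np.isnan(P[:,0])]; print(name,mk.sum(),rect(P[:,:2]),'z',np.percentile(P[:,2],[5,50,95]).round(1),'c',P.mean(0).round(1)); return P
f=np.load('w1.npz');p,W=f['p'],f['W'];H=hsv(p);Z=W[...,2]
g=(H[...,0]>65)&(H[...,0]<95)&(H[...,1]>90)
rep('rim',W,g&(abs(Z-110)<5)&(u>200)&(u<360))
rep('rimtight',W,(abs(Z-110)<3)&(u>210)&(u<350)&(v>172))
P=rep('red',W,((H[...,0]<6)|(H[...,0]>174))&(H[...,1]>150)&(v<200)&(Z>60))
th=np.deg2rad(-11)
R=np.array([[np.cos(th),np.sin(th)],[-np.sin(th),np.cos(th)]])
def prof(P,o):
    q=(P[:,:2]-o)@R.T
    for a in np.arange(-145,-60,6):
        k=(q[:,0]>=a)&(q[:,0]<a+6)
        if k.sum()>2: print(a+3,k.sum(),np.median(P[k,2]).round(1),np.median(q[k,1]).round(1),np.ptp(q[k,1]).round(1))
o=np.array([646,198]);prof(P,o)
P=rep('brass',W,(H[...,0]>10)&(H[...,0]<28)&(H[...,1]>130)&(v<200)&(Z>60)&(u>220)&(u<340));prof(P,o)
f=np.load('w2.npz');p,W=f['p'],f['W'];H=hsv(p);Z=W[...,2]
g=(H[...,0]>65)&(H[...,0]<95)&(H[...,1]>90)
rep('lid',W,g&(abs(Z-24)<6)&(u>200)&(u<360))
rep('keeper',W,(H[...,0]>10)&(H[...,0]<30)&(H[...,1]>150)&(v>185)&(v<220)&(Z>8)&(Z<40)&(u>255)&(u<310))
rep('blank',W,(Z>10)&(Z<26)&(v>280)&(v<315)&(u>215)&(u<320))
rep('stand',W,abs(Z-80)<4)
rep('glue',W,(Z>60)&(u<180)&(u>100)&(v>220)&(v<290))
```

```text
rim 200 (array([723. , 259.7]), array([ 25.4, 131.1]), 85.27) z [107.9 109.2 110.5] c [699.6 265.8 107.1]
rimtight 2034 (array([681.7, 196.3]), array([203.9, 190.5]), 79.0) z [ -0.7 109.  110.2] c [652.2 204.3  93.2]
red 664 (array([558.2, 222. ]), array([22. , 61.2]), 78.44) z [85.8 92.  96. ] c [553.8 222.1  89.5]
-124 15 105.3 5.7 16.2
-118 61 95.1 5.7 20.0
-112 80 94.0 5.7 20.1
-106 79 93.3 6.9 20.2
-100 72 92.6 5.7 20.3
-94 76 91.9 5.7 21.6
-88 78 91.2 5.7 19.9
-82 74 90.6 5.7 17.5
-76 67 89.5 7.0 20.7
-70 43 89.2 7.0 18.9
-58 16 44.2 7.7 21.5
brass 262 (array([539.6, 225.4]), array([54.7, 37.6]), 79.18) z [ 88.2 117.8 120. ] c [529.4 231.5 109.6]
-130 56 119.2 5.2 51.9
-124 134 118.1 6.3 52.2
-118 19 109.7 25.3 46.5
-112 15 105.1 25.6 9.6
-106 14 99.4 26.0 9.4
-100 8 94.8 25.7 1.4
-94 13 89.0 25.5 8.6
lid 2820 (array([ 531.8, -190.7]), array([150.1,  44.6]), 88.43) z [21.9 23.2 24.4] c [ 529.8 -192.8   23.2]Traceback (most recent call last):
  File "<stdin>", line 24, in <module>
  File "<stdin>", line 5, in rep
    return _wrapfunc(a, 'argmax', axis=axis, out=out, **kwds)
    return bound(*args, **kwds)
ValueError: attempt to get argmax of an empty sequence
```

```bash
cat >> h.py <<'E'
def loc(P,o,yaw):
    c,s=np.cos(yaw),np.sin(yaw); q=P.copy(); d=P[...,:2]-np.array(o)[:2]
    q[...,0]=d[...,0]*c+d[...,1]*s; q[...,1]=-d[...,0]*s+d[...,1]*c; return q
def wor(p,o,yaw):
    c,s=np.cos(yaw),np.sin(yaw); return [o[0]+p[0]*c-p[1]*s, o[1]+p[0]*s+p[1]*c, p[2]]
pc=lambda a:np.percentile(a,[0.5,2,50,98,99.5]).round(1)
E
python3 - <<'E'
from h import *
f=np.load('w1.npz');W=f['W'];Z=W[...,2]
k=(Z>107)&(Z<112)&(np.hypot(W[...,0]-646,W[...,1]-203)<105)
P=W[k];H=hsv(f['p'])[k];P=P[(H[:,0]>60)&(H[:,0]<95)];print('rim',rect(P[:,:2]),len(P))
for y in(-10,-11,-12):
    q=loc(P,(647,203),np.deg2rad(y));print(y,pc(q[:,0]),pc(q[:,1]))
f=np.load('w2.npz');W=f['W'];Z=W[...,2];h=hsv(f['p'])
k=(abs(Z-23.5)<2.5)&(h[...,0]>60)&(h[...,0]<95)&(np.hypot(W[...,0]-532,W[...,1]+191)<95);P=W[k];print('lid',rect(P[:,:2]),len(P))
for y in(-1,-2): q=loc(P,(530,-192),np.deg2rad(y));print(y,pc(q[:,0]),pc(q[:,1]))
k=(Z>12)&(Z<35)&(W[...,0]<508)&(W[...,0]>470)&(abs(W[...,1]+192)<40);P=W[k];print('keep',rect(P[:,:2]),len(P),pc(P[:,0]),pc(P[:,1]),pc(P[:,2]))
k=(Z>13)&(Z<26)&(abs(W[...,0]-340)<40)&(abs(W[...,1]+170)<90);P=W[k];print('blank',rect(P[:,:2]),len(P))
k=(abs(Z-80)<3)&(W[...,0]<700);P=W[k];print('stand',pc(P[:,0]),pc(P[:,1]))
E
```

```text
rim (array([648.2, 202.3]), array([153.9, 124.7]), 78.66) 1765
-10 [-61.6 -61.1 -21.8  63.7  64.7] [-76.9 -76.4   7.8  74.8  75.6]
-11 [-60.7 -60.5 -21.4  62.8  63.8] [-76.8 -76.3   6.8  74.6  75.1]
-12 [-61.1 -60.7 -21.7  62.2  62.8] [-77.3 -76.6   6.9  74.6  75.5]
lid (array([ 531.4, -189.4]), array([151.6,  46.8]), 89.79) 4049
-1 [-20.6 -19.2   1.7  22.4  24.5] [-72.2 -70.2  -2.3  74.7  77.3]
-2 [-19.9 -19.1   1.6  23.   25.5] [-72.1 -70.1  -2.3  74.7  77.3]
keep (array([ 494.7, -203.9]), array([26.5, 55.4]), 0.02) 404 [482.  483.8 495.1 507.7 508. ] [-229.2 -221.6 -189.2 -176.5 -176.3] [19.5 20.  21.7 29.9 30.2]
blank (array([ 341.4, -162.8]), array([ 21.5, 129.4]), 1.86) 1148
stand [558.5 563.  626.5 697.1 699.3] [-294.3 -291.2 -177.4  -92.3  -87.8]
```

Run:
```python
from h import *
print(m.nose_length)
y=-0.02;o=ori(y)
m.set_gripper(60,40)
m.move_pose([495,-188.5,80],o)
print(m.line_to([495,-188.5,19],o,contact_N=15), m.sense()['position'])
m.set_gripper(0); s=m.sense();print('grip',s['grip_width'],s['gripper_force'],s['position'],s['ft_force'])
m.line_to([402,-186.6,19.5],o,vel=100)
s=m.sense();print('grip',s['grip_width'],s['ft_force'],T())
m.set_gripper(60);m.line_to([402,-186.6,110],o)
m.move_pose([460,-187,230],o)
p,d,c=cap('wrist');W=cloud(d,c);save('w3',p);np.savez('w3.npz',p=p,d=d,W=W);print(T())
```

```text
14.0
False [ 495.81767041 -189.01731509   20.03021491]
grip 23.00632677392485 40.06001651287079 [ 495.71381021 -188.92527199   19.86037046] [-0.66626236 -1.52945046  5.73925261]
grip 23.212880016672898 [-1.68641723 -0.40259673 10.40778708] 7.32
9.15
```

View pics/w3.png

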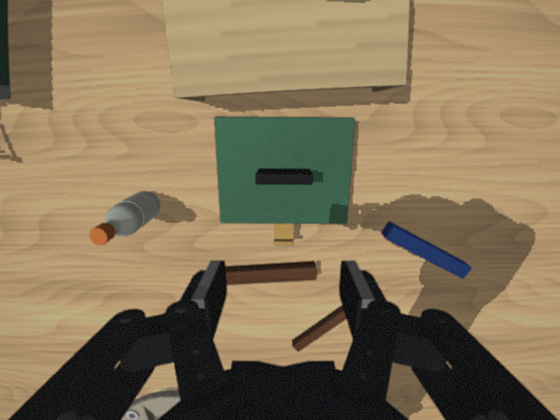

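The lid is fully clear of the stand. Its plate is centred near (285,170), the black handle at (284,177), the keeper at (284,233), and the blank is untouched at (270,272). Now I measure it, grasp the handle across its 12 mm and lift.

Run:
```python
from h import *
f=np.load('w3.npz');W=f['W'];Z=W[...,2];h=hsv(f['p'])
k=(abs(Z-23.5)<3)&(h[...,0]>60)&(h[...,0]<95)&(np.hypot(W[...,0]-478,W[...,1]+189)<105);P=W[k];print('lid',rect(P[:,:2]),len(P))
k=(Z>52)&(Z<64)&(np.hypot(W[...,0]-478,W[...,1]+189)<50);H=W[k];print('handle',rect(H[:,:2]),H.mean(0).round(1))
k=(Z>12)&(Z<35)&(W[...,0]<414)&(W[...,0]>385)&(abs(W[...,1]+189)<20);K=W[k];print('keep',pc(K[:,0]),pc(K[:,1]))
k=(Z>13)&(Z<26)&(abs(W[...,0]-340)<30)&(abs(W[...,1]+170)<90)&(h[...,0]<30);P=W[k];print('blank',rect(P[:,:2]))
C=np.array([648.2,202.3]);yc=np.deg2rad(-11.3)
for p,y in(([478,-188,52],np.pi/2),([478,-188,250],np.pi/2),([560,20,270],np.pi/2-.1),([648.2,202.3,250],np.pi/2+yc),([648.2,202.3,139],np.pi/2+yc),(wor([-79,0,150],C,yc),yc)):
    for kk in(-1,0,1):
        q=m.solve_ik(p,ori(y+kk*np.pi)); print(p[:2],round(y+kk*np.pi,2),None if q is None else np.round(q,2))
```

```text
lid (array([ 476.7, -188.3]), array([151.7, 121.5]), 88.5) 12937
handle (array([ 476.8, -187.7]), array([59.4, 12.1]), 88.75) [ 477.  -187.8   56.9]
keep [389.  389.3 399.9 413.5 413.8] [-197.9 -196.8 -185.7 -174.6 -174.5]
blank (array([ 341. , -168.3]), array([ 20.9, 118.3]), 2.78)
[478, -188] -1.57 [-0.56  0.59  1.13  1.94 -0.63  1.03 -2.28]
[478, -188] 1.57 [-0.25  0.4   0.68  1.93 -0.31  0.92  0.58]
[478, -188] 4.71 [-0.56  0.59  1.13  1.94 -0.63  1.03 -2.28]
[478, -188] -1.57 [-0.75  0.32  1.31  1.7  -0.31  1.37 -2.53]
[478, -188] 1.57 [-0.41  0.17  0.82  1.69 -0.13  1.34  0.44]
[478, -188] 4.71 [-0.75  0.32  1.31  1.7  -0.31  1.37 -2.53]
[560, 20] -1.67 [-0.98  0.42  1.21  1.55 -0.4   1.45 -2.99]
[560, 20] 1.47 [-0.69  0.28  0.75  1.54 -0.19  1.4  -0.03]
[560, 20] 4.61 [-0.98  0.42  1.21  1.55 -0.4   1.45 -2.99]
[648.2, 202.3] -1.77 [ 0.3   0.82 -1.29  1.15  0.79  1.67  2.16]
[648.2, 202.3] 1.37 [-0.78  0.58  0.72  1.21 -0.37  1.48 -0.31]
[648.2, 202.3] 4.52 [ 0.3   0.82 -1.29  1.15  0.79  1.67  2.16]
[648.2, 202.3] -1.77 [ 0.34  0.94 -1.29  1.31  0.89  1.51  2.09]
[648.2, 202.3] 1.37 [-0.74  0.63  0.62  1.37 -0.36  1.26 -0.3 ]
[648.2, 202.3] 4.52 [ 0.34  0.94 -1.29  1.31  0.89  1.51  2.09]
[np.float64(570.7314419748176), np.float64(217.7797453951589)] -3.34 [-0.77  0.44  0.48  1.56 -0.21  1.19  1.12]
[np.float64(570.7314419748176), np.float64(217.7797453951589)] -0.2 [-1.1   0.58  0.98  1.58 -0.5   1.25 -1.81]
[np.float64(570.7314419748176), np.float64(217.7797453951589)] 2.94 [-0.77  0.44  0.48  1.56 -0.21  1.19  1.12]
```

```bash
cat >> h.py <<'E'
C=np.array([648.2,202.3]);yc=np.deg2rad(-11.3)
def go(pos,o,vel=150,contact_N=None):
    r=m.line_to(pos,o,vel=vel,contact_N=contact_N); return r
def st(t=''):
    s=m.sense();print(t,'t',round(s['time_s'],2),'pos',np.round(s['position'],1),'rpy',np.round(s['orientation'],3),'F',np.round(s['ft_force'],1),'w',round(s['grip_width'],1),'gf',round(s['gripper_force'],1));return s
E
python3 - <<'E'
from h import *
yl=np.deg2rad(-1.3);o=ori(np.pi/2+yl);x,y=477,-187.7
m.set_gripper(50,80)
m.move_pose([x,y,110],o);print(m.line_to([x,y,43],o,vel=120,contact_N=12));st('down')
m.set_gripper(0);s=st('grip');z0=s['position'][2]
m.line_to([x,y,250],o,vel=200);st('lift')
oc=ori(np.pi/2+yc)
m.move_pose([C[0],C[1],235],oc);s=st('above')
p,d,c=cap('scene');save('s4',p[100:260,250:450].repeat(3,0).repeat(3,1))
open('z0','w').write(str(z0))
p,d,c=cap('wrist');np.savez('w4.npz',p=p,W=cloud(d,c),s=s['position'])
W=cloud(d,c);Z=W[...,2];h=hsv(p);g=(h[...,0]>60)&(h[...,0]<95)
top=z0; lz=s['position'][2]-z0+24
k=(abs(Z-lz)<4)&g;P=W[k];print('lid held',lz,k.sum(),rect(P[:,:2]) if k.sum() else '')
E
```

```text
False
down t 11.57 pos [ 477.4 -188.    43.5] rpy [3.141 0.    1.548] F [-0.5 -0.1 -0.6] w 50.1 gf 0.0
grip t 12.0 pos [ 477.6 -187.8   43.7] rpy [ 3.14  -0.     1.548] F [-0.1  1.   7.2] w 10.7 gf 78.6
lift t 13.18 pos [ 476.3 -187.4  248.7] rpy [-3.139 -0.     1.548] F [ 0.2  0.7 -5.7] w 10.6 gf 77.9
above t 14.75 pos [648.7 199.8 235.5] rpy [3.141e+00 1.000e-03 1.371e+00] F [ 0.1  0.4 -4.3] w 10.4 gf 78.0
lid held 215.74504316844275 36229 (array([648.4, 201.4]), array([150. , 123.1]), 78.15)
```

View pics/s4.png

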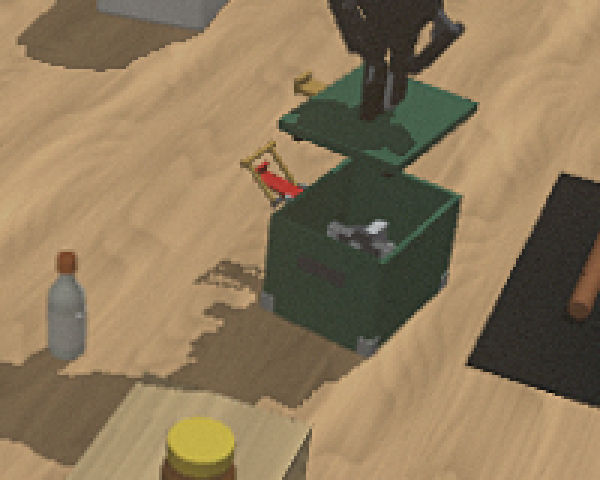

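The lid hangs level above the case, with its keeper on the latch side. I settle, correct for the residual position error, and lower it with contact sensing.

Run:
```python
from h import *
oc=ori(np.pi/2+yc);z0=float(open('z0').read())
m.line_to([C[0],C[1],160],oc,vel=150);m.wait(.2);s=st('160')
e=C-np.array(s['position'][:2]);print('err',e)
t=C+e
print(m.line_to([t[0],t[1],z0+98+3-0],oc,vel=40,contact_N=10));st('a')
print(m.line_to([t[0],t[1],z0+98-2],oc,vel=15,contact_N=10));s=st('b');print('lid z',s['position'][2]-z0+12)
```

```text
160 t 15.7 pos [649.  202.3 161.6] rpy [ 3.139e+00 -1.000e-03  1.374e+00] F [ 0.4 -0.9 -5. ] w 10.4 gf 77.9
err [-0.77701748 -0.0419904 ]
False
a t 16.23 pos [647.2 202.2 144.4] rpy [-3.141  0.     1.374] F [ 0.7 -0.1 -4.9] w 10.8 gf 78.0
True
b t 16.52 pos [647.8 202.4 142.1] rpy [ 3.141e+00 -1.000e-03  1.374e+00] F [0.3 0.5 5.7] w 10.3 gf 79.2
lid z 110.41005275348047
```

```bash
cat > look.py <<'E'
from h import *
def look(n):
    p,d,c=cap('wrist');W=cloud(d,c);save(n,p);h=hsv(p);Z=W[...,2]
    r=np.hypot(W[...,0]-C[0],W[...,1]-C[1]); g=(h[...,0]>60)&(h[...,0]<95)
    k=(abs(Z-122)<2.5)&g&(r<105);P=W[k];print('lid',rect(P[:,:2]),'z',pc(P[:,2]))
    q=loc(W,C,yc);br=(h[...,0]>10)&(h[...,0]<28)&(h[...,1]>120)
    k=br&(q[...,0]>-150)&(q[...,0]<-62)&(abs(q[...,1])<50)&(Z>60);B=q[k]
    print('brass');
    for a in np.arange(-145,-60,4):
        j=(B[:,0]>=a)&(B[:,0]<a+4)
        if j.sum()>3: print(a+2,j.sum(),'z',np.percentile(B[j,2],[10,50,95]).round(1),'y',np.percentile(B[j,1],[2,50,98]).round(1))
    k=((h[...,0]<6)|(h[...,0]>174))&(h[...,1]>150)&(q[...,0]>-150)&(q[...,0]<-60)&(abs(q[...,1])<30);B=q[k]
    for a in np.arange(-140,-60,10):
        j=(B[:,0]>=a)&(B[:,0]<a+10)
        if j.sum()>3: print('red',a+5,j.sum(),'z',np.median(B[j,2]).round(1),'y',np.median(B[j,1]).round(1))
    print(T())
E
python3 - <<'E'
from look import *
s=m.sense()['position'];oc=ori(np.pi/2+yc)
m.set_gripper(45);m.line_to([s[0],s[1],200],oc,vel=200)
pos=wor([-80,0,290],C,yc);m.move_pose(pos,ori(yc+np.pi));m.wait(.15);look('w5')
E
```

```text
lid (array([645.7, 202. ]), array([151.5, 123.3]), 78.74) z [119.6 119.8 121.1 122.5 123.1]
brass
-131 127 z [117.5 118.7 120. ] y [-26.3  -0.6  25.2]
-127 180 z [117.7 118.8 120.2] y [-26.9  -1.6  24.8]
-123 25 z [112.9 114.4 116.4] y [-22.  -18.1  20.7]
-119 34 z [109.4 110.3 112.6] y [-22.4 -18.2  21.1]
-115 26 z [105.5 106.6 109. ] y [-22.7 -18.5  21.4]
-111 28 z [101.4 103.5 105.5] y [-21.9 -10.6  21.1]
-107 25 z [ 98.1 100.3 101.9] y [-22.2 -10.6  20.9]
-103 26 z [94.6 96.4 98.2] y [-22.5 -18.3  21.2]
-99 27 z [ 91.3  93.4 368.2] y [-21.8 -13.3  20.9]
-95 24 z [87.6 89.4 91.5] y [-22.2  -0.7  20.7]
-91 69 z [116.6 122.3 357.2] y [-20.8  -1.7  39.3]
-87 96 z [126.1 126.9 128.2] y [-11.8  -0.7  10.5]
-83 44 z [119.1 125.9 128. ] y [-26.1  -1.2   9.5]
-79 83 z [118.6 119.2 120.9] y [-31.9  -1.7   9.7]
-75 80 z [118.5 119.1 129.2] y [-22.2  -1.8  10.8]
-71 86 z [118.5 119.3 120.3] y [-12.3  -1.2  10.8]
-67 77 z [118.  119.2 120.5] y [-12.4   0.3  10.9]
-63 37 z [118.1 119.  120.1] y [-11.7   0.3  10.5]
red -125 41 z 105.0 y 0.4
red -115 152 z 94.2 y -0.7
red -105 153 z 93.0 y -0.7
red -95 151 z 92.1 y -0.7
red -85 79 z 91.1 y 0.4
18.84
```

View pics/w5.png

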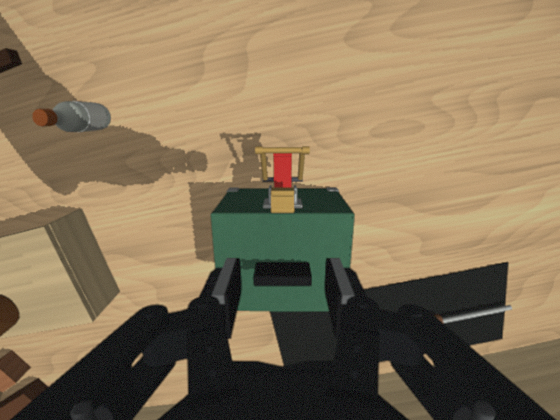

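The lid is seated squarely: plate at (283,250), handle (283,272), keeper (283,200), latch loop bar (282,150) and lever (283,170). Next I pinch the bar by its stubs and carry it over the lip.

Run:
```python
from look import *
o=ori(yc+np.pi);y=-0.8
B=lambda x,z:wor([x-5,y,z-1],C,yc)
m.set_gripper(78,25)
m.move_pose(B(-129,170),o)
print(m.line_to(B(-129,116.5),o,vel=120,contact_N=12));st('at bar')
m.set_gripper(40);s=st('pinch')
if 48<s['grip_width']<58:
    for b in((-110,132),(-92,138),(-76,138)): m.line_to(B(*b),o,vel=60);st(str(b))
    print(m.line_to(B(-76,123),o,vel=30,contact_N=10));s=st('low');print(loc(np.array(s['position']),C,yc))
    p,d,c=cap('wrist');save('w6',p[100:300,180:380].repeat(3,0).repeat(3,1))
```

```text
False
at bar t 20.45 pos [517.6 227.9 116.6] rpy [3.141e+00 1.000e-03 2.944e+00] F [-0.5  0.8  0.3] w 77.9 gf 0.0
pinch t 20.8 pos [516.9 227.9 116.1] rpy [3.141e+00 1.000e-03 2.944e+00] F [ 0.5 -0.5 -0.2] w 52.5 gf 26.1
(-110, 132) t 21.36 pos [535.5 224.  131.1] rpy [3.141 0.    2.944] F [-1.6  0.5 -0. ] w 53.0 gf 26.5
(-92, 138) t 21.82 pos [553.5 220.4 137.1] rpy [3.142e+00 1.000e-03 2.944e+00] F [-1.   0.1  0.1] w 52.8 gf 26.5
(-76, 138) t 22.24 pos [569.1 217.2 136.9] rpy [-3.142  0.     2.944] F [-0.5  0.4 -0.5] w 52.6 gf 26.4
True
low t 22.7 pos [568.9 217.3 124.5] rpy [3.141e+00 1.000e-03 2.944e+00] F [-3.5 -0.7  6.6] w 52.5 gf 26.8
[-80.6772673   -0.81473537 124.47761931]
```

View pics/w6.png

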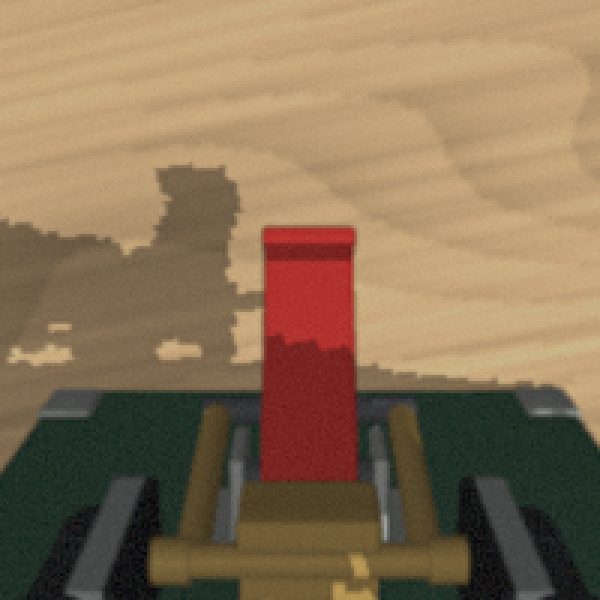

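The bar lies on the keeper ledge behind the lip: bar at (310,562), lip at (310,510). I release it and prepare the tilted press.

```bash
cat > press.py <<'E'
from look import *
from scipy.spatial.transform import Rotation as R
A=np.array([-77.5,85.]);tau=np.deg2rad(45);y=-0.8
c,s=np.cos(tau),np.sin(tau);zt=np.array([s,0,-c])
Rc=np.array([[-c,0,s],[0,1,0],[-s,0,-c]])
op=list(R.from_matrix(R.from_euler('z',yc).as_matrix()@Rc).as_euler('xyz'))
def F2w(f,back=0):
    t=np.array([f[0],y,f[1]])-(14+back)*zt; return wor(t,C,yc)
def K(q,r=28): return A+r*np.array([-np.sin(q),-np.cos(q)])+5.5*np.array([-np.cos(q),np.sin(q)])-11*np.array([c,s])
E
python3 - <<'E'
from press import *
m.set_gripper(78);st('rel');p=m.sense()['position']
m.line_to([p[0],p[1],200],ori(yc+np.pi),vel=200)
m.set_gripper(0)
pos=wor([-110,0,290],C,yc);m.move_pose(pos,ori(yc+np.pi));m.wait(.1);look('w7')
for q,b in((1.7,70),(1.7,0),(.8,0),(0,0)):
    j=m.solve_ik(F2w(K(q),b),op);print(q,np.round(F2w(K(q),b),1),None if j is None else np.round(j,2))
E
```

```text
rel t 23.12 pos [568.2 217.1 123.4] rpy [-3.141e+00 -1.000e-03  2.944e+00] F [-0.2  0.4 -0.1] w 78.3 gf 0.0
lid (array([629.2, 205.1]), array([151.4,  89.4]), 78.63) z [119.6 119.8 121.1 122.5 122.8]
brass
-131 9 z [366.4 369.7 372.4] y [-18.5  -7.5  15.8]
-127 14 z [345.6 352.8 360.9] y [-15.5   7.5  17. ]
-123 27 z [314.9 342.5 365.8] y [-48.1   9.1  47.4]
-119 5 z [331.5 350.  362.3] y [-24.1   2.4  28.7]
-103 9 z [324.2 326.7 338.6] y [-28.   33.2  34.6]
-91 73 z [114.9 121.3 127.2] y [-10.4   0.2   9.6]
-87 138 z [ 84.3 126.4 128.2] y [-21.9  -0.8  20.8]
-83 209 z [104.6 123.3 126.9] y [-26.2  -0.8  24.4]
-79 168 z [124.1 125.2 126.3] y [-26.9  -0.8  25.1]
-75 41 z [118.2 119.4 120.3] y [-11.7  -0.9   9.9]
-71 73 z [118.4 119.2 120.2] y [-11.7  -0.9  10. ]
-67 78 z [118.3 118.8 120.3] y [-11.7   0.2  11.1]
-63 25 z [118.  118.9 120.2] y [-12.5  -2.   10.6]
red -125 61 z 67.9 y -0.9
red -115 134 z 63.6 y -0.9
red -105 147 z 70.2 y -0.9
red -95 160 z 77.2 y -0.9
red -85 144 z 83.8 y -0.9
24.99
1.7 [479.6 235.2 145.7] [-0.9   0.08 -0.05  2.25  1.12  0.81 -0.39]
1.7 [528.2 225.5  96.2] [-1.    0.23  0.17  2.23  1.27  0.65 -0.51]
0.8 [531.3 224.9  71.6] [-1.08  0.29  0.28  2.24  1.33  0.59 -0.6 ]
0 [549.3 221.2  59.1] [-1.16  0.35  0.42  2.23  1.35  0.51 -0.63]
```

View pics/w7.png

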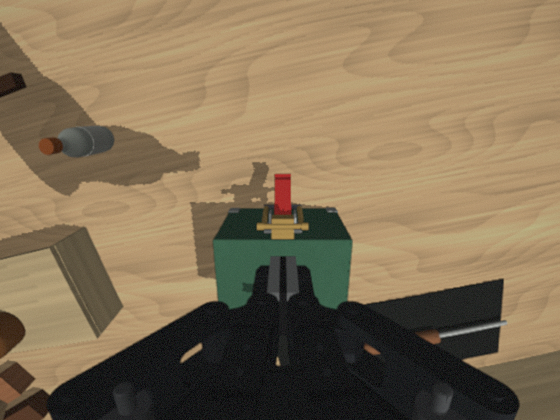

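The loop is hooked: the bar at (283,227) lies behind the lip (283,236), and the lever stands near q = 0.98. Now I press.

Run:
```python
from press import *
m.move_pose(F2w(K(1.7),70),op);st('pre')
m.line_to(F2w(K(1.5),0),op,vel=120,contact_N=20)
for q in(1.2,1.0,.8,.6,.45,.3,.15,0.0,-.06):
    r=m.line_to(F2w(K(q)),op,vel=60,contact_N=30);st(f'{q} {r}')
    if r: break
```

```text
pre t 26.24 pos [480.3 234.8 146. ] rpy [-3.141  0.785  2.943] F [-0.3 -0.  -0.3] w -0.2 gf 0.0
1.2 False t 27.29 pos [527.  226.1  82.4] rpy [3.141 0.786 2.945] F [0.4 0.  0.5] w -0.0 gf 0.0
1.0 False t 27.54 pos [528.8 225.6  76.9] rpy [3.141 0.786 2.944] F [0.7 0.5 0.8] w 0.3 gf 0.5
0.8 False t 27.79 pos [531.5 224.8  71.7] rpy [-3.142  0.786  2.944] F [0.7 0.9 1.9] w 0.2 gf 0.9
0.6 False t 28.04 pos [534.7 224.   66.9] rpy [-3.141  0.785  2.944] F [0.3 0.2 0.6] w 0.1 gf 0.3
0.45 False t 28.29 pos [537.7 223.3  63.8] rpy [-3.141  0.785  2.945] F [-0.1  0.3  0.4] w 0.1 gf 0.1
0.3 False t 28.54 pos [541.5 222.5  61.8] rpy [-3.141  0.785  2.944] F [ 0.4 -0.  -1.2] w -0.2 gf 0.0
0.15 False t 28.79 pos [545.4 221.9  60.1] rpy [-3.141  0.785  2.944] F [-0.1  0.4 -1.1] w 0.4 gf 0.0
0.0 False t 29.04 pos [549.5 221.   59.1] rpy [-3.141  0.785  2.944] F [ 0.2 -0.5 -0.8] w -0.2 gf 0.0
-0.06 False t 29.29 pos [551.1 220.8  58.9] rpy [-3.142  0.786  2.944] F [-0.6 -0.5 -0.6] w 0.0 gf 0.0
```

Run:
```python
from press import *
p,d,c_=cap('wrist');a=cv2.resize(p,(400,300),interpolation=cv2.INTER_AREA)
m.line_to(F2w(K(.6),60),op,vel=200)
m.move_pose(wor([-150,0,260],C,yc),ori(yc+np.pi));m.wait(.1);look('w8')
b=cv2.imread('pics/w8.png')[...,::-1][100:280,160:400];b=cv2.resize(b,(400,300),interpolation=cv2.INTER_CUBIC)
save('w8b',cv2.hconcat([a,b]))
```

```text
lid (array([636. , 203.5]), array([150.9, 104.3]), 78.39) z [119.6 119.7 121.  122.4 122.6]
brass
-143 7 z [296.  302.4 318.5] y [-39.1 -28.9  35.2]
-79 52 z [ 81.1  92.9 103.3] y [-22.4  17.3  21.2]
red -95 70 z 38.6 y -0.1
red -85 336 z 59.5 y -0.1
31.32
```

View pics/w8b.png

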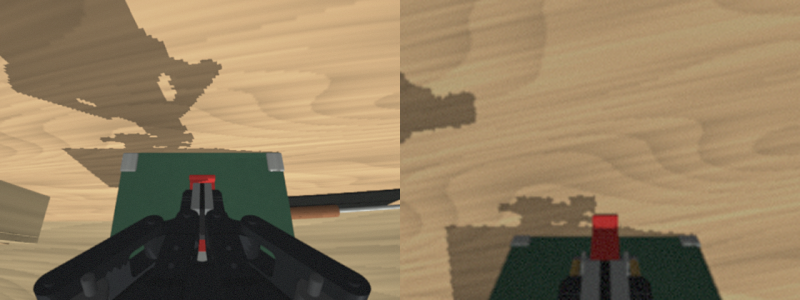

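The lever is down flat against the front wall: its lip is at z = 38 and its face 8 mm off the wall plane region, at (605,235) on the right. I check that the bar is still hooked.

Run:
```python
from press import *
m.set_gripper(60)
m.move_pose(wor([-85,0,290],C,yc),ori(yc+np.pi));m.wait(.3);look('w9')
b=cv2.imread('pics/w9.png')[...,::-1][120:300,190:380];a=cv2.resize(b,(380,360),interpolation=cv2.INTER_CUBIC)
p,d,c_=cap('top');b=cv2.resize(p[90:270,120:400],(420,270));o=np.zeros((360,800,3),np.uint8);o[:,:380]=a;o[:270,380:]=b;save('w9b',o)
```

```text
lid (array([646.3, 201.7]), array([151.4, 124.3]), 78.38) z [119.7 120.1 121.6 123.1 123.5]
brass
-107 4 z [367.9 371.5 371.5] y [10.2 16.5 19.7]
-103 17 z [345.7 357.7 367.4] y [-29.3  15.9  28.9]
-99 6 z [340.2 362.7 366.5] y [-6.7  5.9 34.5]
-95 7 z [321.8 333.7 365.7] y [-49.4  10.8  46.1]
-91 65 z [115.9 121.3 127.2] y [-11.   0.  10.]
-87 86 z [126.  126.7 127.7] y [-11.2  -1.   10.2]
-83 178 z [121.9 124.1 126.6] y [-26.2   1.   25.2]
-79 158 z [118.1 124.4 125.7] y [-25.9  -3.1  24.8]
-75 69 z [117.9 119.  120.3] y [-11.6   0.   23.3]
-71 85 z [118.2 118.9 120.2] y [-11.6  -1.   10.6]
-67 72 z [118.5 119.1 120.1] y [-11.3   0.   10.6]
-63 41 z [118.  118.8 120.1] y [-13.   -2.1  10.9]
red -95 59 z 38.5 y -0.1
red -85 198 z 52.9 y -0.1
32.66
```

View pics/w9b.png

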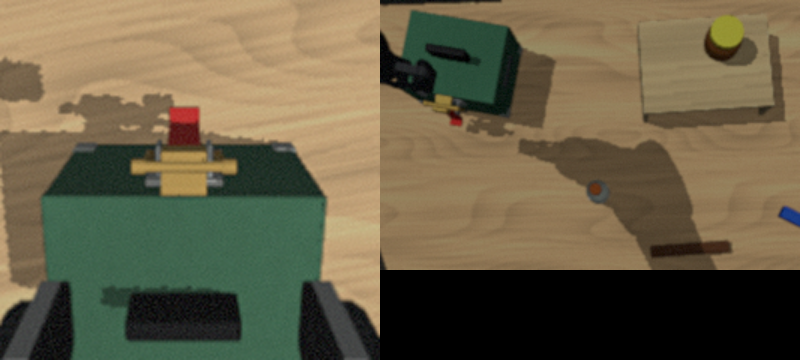

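The bar at (184,167) is held behind the lip, the lever is flat at (184,125), and the lid is square on the case. The glue, jar and blank stand where they were, so I hand in.

```bash
python3 -c "
from rig import manip as m
print(m.close_job())"
```

```text
the job is handed in; nothing more can be done
None
```

The job is handed in at about 33 s of the 69 s allowed. The lid is seated squarely with its keeper on the latch side, the loop is hooked behind the lip, and the lever is pressed flat. The glue, jar and blank were left untouched, and the last pictures showed all of this in place.

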